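# Reverse the ratchet and break the carousel's hub nut loose

### The job

The ratchet wrench standing on the hub nut of the sample carousel is still set to tighten. Flip its direction lever over to the loosening side (push the lever anticlockwise, seen from above, across to its other stop), then swing the handle anticlockwise until the nut itself has turned at least an eighth of a turn. Leave the wrench on the nut with the lever on the loosening side, let go, and do not disturb the things lying around.

Things in the scene. Friction and masses are not known exactly. Their poses are not given: they have to be found in the camera images.
- module: White box 250 mm square, 50 mm high, fixed to the bench; on it a white sample carousel (disc 210 mm in diameter, top 76 mm above the bench) with an upright hex hub nut at its centre (46 mm across flats), under the wrench's socket. Origin: centre of its underside, on the nut's axis.
- head_top (a point): Centre of the top of the ratchet wrench's round steel head (68 mm in diameter, 28 mm thick), 154 mm above the bench, on the nut's vertical axis, about which nut, handle and lever all turn. The wrench is captive on the nut and stays level. Its x axis points along the handle, from the head outward; z is up.
- handle_grip (a point): Point on the centre line of the wrench's black grip, 150 mm from the nut's axis, 140 mm above the bench. The grip is a level bar from 95 to 200 mm from the axis, 30 mm wide, 26 mm high, nothing above it and over 50 mm free below; a steel shank 22 mm wide joins it to the head. Its x axis points outward along the handle. Push it sideways or grip it from above.
- lever_fin (a point): Centre of the upright black fin at the end of the direction lever, 50 mm from the nut's axis, 175 mm above the bench. The fin is 26 mm long (along the lever), 9 mm thick, 26 mm high. The lever lies on the head, pivots on the nut's axis and points away from the handle; its x axis points outward along it. Push the fin sideways along its arc (1 to 2 N).
- lever (a joint): Lever's angle relative to the handle, rad, growing anticlockwise seen from above. 0 (the start) = clockwise stop: tighten, the nut is driven only by clockwise swings. 0.9 = anticlockwise stop: loosen, the nut is driven only by anticlockwise swings. It stays where it is left; short of a stop (0.2 to 0.7) the ratchet may slip or jam.
- ratchet (a joint): Handle's swing about the nut's axis, rad, growing anticlockwise seen from above; 0 at the start, free from -1.0 to 1.7. It stays where it is left. At the grip point, freewheeling takes about 2 N, turning the nut about 8 N. Up to 0.26 rad of a stroke may be lost before the ratchet bites (24 teeth); strokes add up.
- nut (a joint): Turn of the hex nut, rad, growing anticlockwise seen from above (loosening); 0 = tight, at the start. It stays where it is left; range 0 to 2.6. An eighth of a turn is 0.785.
- rack: Bystander: white tube rack 80 x 200 mm, 94 mm high with its tubes, loose on the bench; origin at the centre of its underside.
- reagent: Bystander: amber bottle 68 mm in diameter, 140 mm high, loose on the bench; origin at the centre of its underside.
- spare_socket: Bystander: a spare steel wrench socket, 50 mm in diameter, 60 mm high, standing loose on the bench; origin at the centre of its underside.
- tray: Bystander: open grey plastic tray 120 x 160 mm, 30 mm high, loose on the bench; origin at the centre of its underside.

How it is judged:
By the outcome, as a careful person would: the job done as asked, in the order asked, and still so for the second after the job is handed in, with the robot touching nothing.
It also fails if it takes over 56 s, if anything falls off the work surface, if the arm or the gripper's body presses on something with over 40 N, if the wrist force passes 120 N, or if a joint passes its speed limit or range.

### The arm

A 7-joint arm with a two-finger parallel gripper is mounted at the origin on the work surface. World frame = base frame: x ahead of the robot, y to its left, z up, the work surface at z = 0. Lengths are in m, angles in rad, forces in N, time in s.
With the tool pointing down it reaches from about 0.4 to 0.85 m from the base axis. Payload 4.5 kg.
Tool frame: the origin (TCP) lies at the very end of the fingers, on their centre line; the grasp point (between the pads) lies 19 mm behind it; z points along the fingers, y is the line along which they close (so a half turn about z gives the same grasp; the last joint's range is limited). The gripper opens to 88 mm and grips with 3 to 60 N. Pads are 18 mm wide; open, the fingers measure 123 mm over their backs; the gripper's body (75 mm by 187 mm) begins 45 mm behind the grasp point.
Start: joints at [-1.246, 0.689, -0.195, 1.565, 0.157, 0.902, -0.215], TCP at [0.179, 0.599, 0.239] pointing down, gripper open.
Joint ranges: [-3.01, 3.01], [-0.46, 2.08], [-1.47, 1.51], [0.13, 2.56], [-1, 4.14], [0.04, 2.09], [-2.66, 2.66]. Speed limits (rad/s): [2.57, 2.57, 3.14, 3.14, 3.14, 3.14, 3.14].

### API

Orientations are given as a unit quaternion [x, y, z, w].
In Python, from plant import r gives the robot as it stands. The module is installed in compiled form; this text tells all that it offers.
- The arm moves only by the tool step_arm, never from a script. Its argument "increments" is a list of rows, each a list of 2 entries, a list of its own where there are three numbers: the shift along the world's x, y, z in cm, then the turn, a rotation vector about the world's x, y, z in degrees. A call has exactly 10 rows; each row shifts and turns the commanded pose from where the row before left it; what a row does not reach is not made up. A row lasts 1/10 s, in which the tool goes at most 50 mm and 8.59 degrees, less where a joint would pass 70% of its speed; a pose out of reach is approached as far as the arm can. A call is refused whole if a number of a shift passes 5 or a number of a turn 8.59, either way. A call with a gripper value outside its range is refused whole. "fingers" is the opening, from 0 (shut) to 1 (fully open), set as the call begins (left out, the last holds). The fingers move at their own pace and stop on an object; "grip_force" is the grip in N (left out, the last holds). Time passes only in rows, so rows that do not move let the fingers close, or fill a call up. It gives the time, the measured TCP pose, the force, the opening and the grip force at its end, in the units of the state.
- r.get_state(): the state, without advancing time (a new reading comes with each control period).
- r.snapshot(name): name is "scene" or "top" or "wrist"; returns (picture, depth): 384x512x3 uint8, red, green, blue; 384x512 float32, m along the optical axis (not along the pixel's ray), 0 where there is no reading.
- r.calibration(name): a dict with "fov_y" (degrees; the focal length in pixels is half the picture's height over the tangent of half this angle, whatever the lens; pixels are square), "cx", "cy" (the principal point, pixels), "k1" (the pictures are not rectified: a ray, as slopes to the right and down, at radius r is drawn at 1 + k1 r^2 times it, then the intrinsics apply), "R" (3x3) and "t" (3): a world point X has camera coordinates R X + t. Camera axes: x right, y down, z forward; pixel columns grow to the right and rows downward; lengths in m; the calibration is good to about 2 mm. A picture is of the moment at which its call begins: read the wrist's pose just before it. calibration takes no time and is no camera call; for the wrist camera it gives the pose at the moment of the call.
- r.finish_job(): hands the job in; it is judged then, once.
The state is a dict: "clock": time; "q": joint angles; "qd": joint speeds; "joint_torque": joint torques, N m; "tool_pos": TCP position; "eef_rot": TCP orientation; "contact_force": force on the tool from outside, world axes, zero at the start; "moment": the same for the moment, N m; "opening": opening from 0.0 (shut) to 1.0 (fully open); "finger_force": force on a finger pad.
Only numpy, scipy, OpenCV 4.12 (cv2) and the standard library are available. Lean on these libraries where they do the work, as an engineer would, in place of code of your own. Each camera call takes 0.05 s, during which the arm holds its last target. There are 200 camera calls.

## Working session

There is one attempt and no reset: what is moved stays moved. The work goes in short steps, Python scripts to look and compute and a tool call to move; the robot and the scene stay as the last step left them, time stands still between calls to the robot, and variables do not carry over. Pictures are saved under pics/ and viewed, at most 10 in all, crops included, and the job is handed in when it is done.

Besides the shell and the picture viewer there is one more tool, called after "Emit:" as name(argument=value, ...) on one line, values as JSON. step_arm: Moves the arm, as the interface text tells. Its arguments: {"type":"object","properties":{"increments":{"type":"array","items":{"type":"array"}},"fingers":{"type":"number"},"grip_force":{"type":"number"}},"required":["increments"]}

```bash
mkdir -p pics && cat > h.py <<'E'
import numpy as np, cv2
from plant import r
def K(c):
    f=192/np.tan(np.radians(c["fov_y"])/2)
    return f
def pt(c,u,v,z=None,d=None):
    f=K(c); p=np.array([[[u,v]]],float)
    M=np.array([[f,0,c["cx"]],[0,f,c["cy"]],[0,0,1.]])
    s=cv2.undistortPoints(p,M,np.array([c["k1"],0,0,0.]))[0,0]
    R=np.array(c["R"]);t=np.array(c["t"])
    ray=R.T@np.array([s[0],s[1],1]); o=-R.T@t
    if d is not None: return o+ray*d
    return o+ray*(z-o[2])/ray[2]
E
python3 - <<'E'
from h import *
for n in("scene","top"):
    a,d=r.snapshot(n); cv2.imwrite(f"pics/{n}0.png",a[:,:,::-1]); np.save(f"{n}0.npy",d); c=r.calibration(n)
    print(n,c["fov_y"],c["k1"],-np.array(c["R"]).T@np.array(c["t"]))
s=r.get_state(); print(s["tool_pos"],s["eef_rot"],s["clock"],s["contact_force"])
E
```

```text
scene 47.692497419682425 -0.1694307562766397 [1.16777814 0.61056671 1.04506791]
top 45.1843290117854 -0.17624364362005984 [ 4.30575656e-01 -5.38194407e-04  1.60136968e+00]
[0.17910661 0.59821359 0.23801253] [ 1.44864066e-01  9.89451243e-01 -7.99162436e-04 -4.91609394e-05] 0.1 [-0.5836815  -0.79508859 -0.28817558]
```

View pics/top0.png

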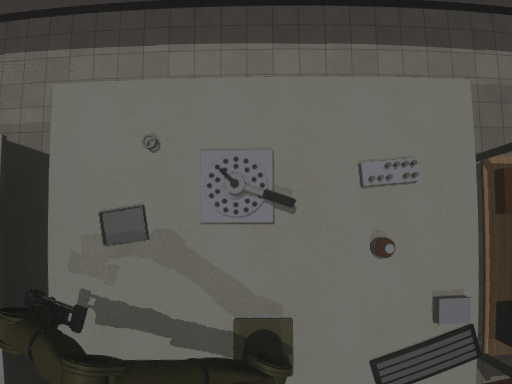

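View pics/scene0.png

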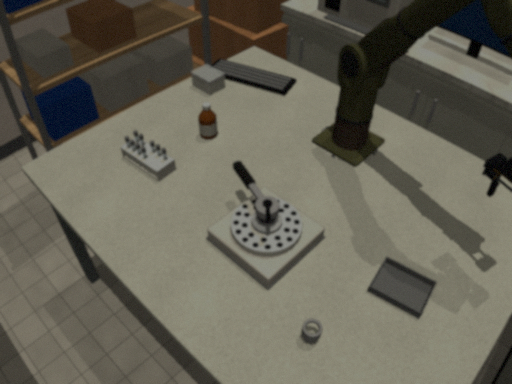

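The top view has the wrench head near (234,184), the grip end near (295,202) and the lever fin near (220,168). Next I measure these with dark masks and depth.

```bash
python3 - <<'E'
from h import *
a=cv2.imread("pics/top0.png"); d=np.load("top0.npy"); c=r.calibration("top")
P=np.array([[pt(c,u,v,d=d[v,u]) if d[v,u]>0 else [0,0,0] for u in range(190,310)] for v in range(140,235)])
z=P[...,2]; g=a[140:235,190:310].max(2)
def info(m,n):
    q=P[m]; print(n,m.sum(),q.mean(0).round(4),q.min(0).round(3),q.max(0).round(3)); return q
info((z>.04)&(z<.06),"box")
info((z>.07)&(z<.082),"disc")
info((z>.145)&(z<.162)&(g>60),"head")
q=info((z>.145)&(z<.165)&(g<=50),"grip")
q=info((z>.125)&(z<.165)&(g<=50),"grip2")
info((z>.17),"fin")
for n,m in(("grip",(z>.125)&(z<.165)&(g<=50)),("fin",z>.165)):
    k,l,s,ce=cv2.connectedComponentsWithStats(m.astype(np.uint8))
    for i in range(1,k): print(n,s[i],ce[i]+[190,140],P[l==i].mean(0).round(4))
cv2.imwrite("pics/c.png",np.hstack([cv2.resize(cv2.convertScaleAbs(a[140:235,190:310],alpha=1.6),None,fx=6,fy=6,interpolation=cv2.INTER_CUBIC)]))
E
```

```text
box 2178 [0.5507 0.0857 0.0495] [ 0.433 -0.04   0.04 ] [0.681 0.209 0.06 ]
disc 2153 [0.5572 0.088  0.0759] [ 0.454 -0.019  0.07 ] [0.661 0.188 0.082]
head 432 [0.5472 0.0535 0.1522] [ 0.483 -0.109  0.145] [0.592 0.118 0.162]
grip 318 [ 0.5191 -0.0246  0.1541] [ 0.482 -0.102  0.145] [0.6   0.13  0.165]
grip2 331 [ 0.5183 -0.0258  0.1536] [ 0.482 -0.102  0.138] [0.6   0.13  0.165]
fin 26 [0.5919 0.1204 0.1869] [0.582 0.11  0.171] [0.604 0.131 0.196]
grip [33 29  3  3  3] [224. 170.] [0.5974 0.1173 0.1589]
grip [30 31  4  4  4] [221.5 172.5] [0.5893 0.1251 0.1606]
grip [35 34 13 13 53] [232.28301887 181.16981132] [0.5616 0.0912 0.1607]
grip [ 73  50  32  17 271] [278.18819188 198.00738007] [ 0.5079 -0.0525  0.1521]
fin [29 27  8  8 27] [222.40740741 170.77777778] [0.5918 0.12   0.1861]
fin [38 35  1  1  1] [228. 175.] [0.5807 0.1042 0.166 ]
fin [35 36  2  2  2] [225.5 176.5] [0.576  0.1121 0.1657]
fin [39 37  1  1  1] [229. 177.] [0.5742 0.101  0.1671]
fin [39 38  4  3  5] [230.6 179. ] [0.568  0.0961 0.1663]
fin [42 42  1  2  2] [232.  182.5] [0.557  0.0918 0.1655]
fin [44 42  3  3  3] [235. 183.] [0.5552 0.0824 0.1667]
```

View pics/c.png

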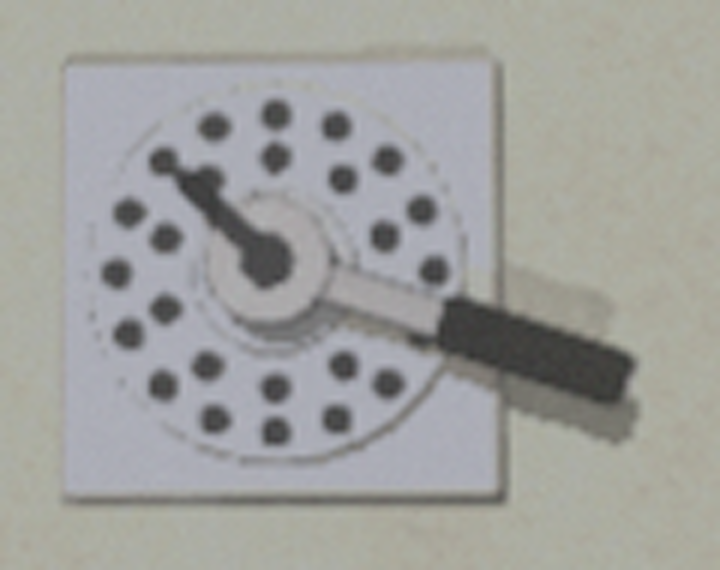

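Measured from the picture:

| Item | Position |
|---|---|
| Nut axis | about (0.557, 0.085) |
| Handle | about −110° |
| Fin | 45°, at (0.592, 0.120); it must go to about 97° |

I'll move there with the fingers closed.

Emit:
step_arm(increments=[[[2.15,-2.48,0],[0,0,-1.4]],[[2.15,-2.48,0],[0,0,-1.4]],[[2.15,-2.48,0],[0,0,-1.4]],[[2.15,-2.48,0],[0,0,-1.4]],[[2.15,-2.48,0],[0,0,-1.4]],[[2.15,-2.48,0],[0,0,-1.4]],[[2.15,-2.48,0],[0,0,-1.4]],[[2.15,-2.48,0],[0,0,-1.4]],[[2.15,-2.48,0],[0,0,-1.4]],[[2.15,-2.48,0],[0,0,-1.4]]], fingers=0)

```text
clock: 1.1
tool_pos: [0.3948, 0.3495, 0.2385]
eef_rot: [0.265, 0.964, -0.0, -0.0]
contact_force: [0.1, -0.7, -0.1]
opening: 0.115
finger_force: 0.0
```

Emit:
step_arm(increments=[[[2.15,-2.48,0],[0,0,-1.4]],[[2.15,-2.48,0],[0,0,-1.4]],[[2.15,-2.48,0],[0,0,-1.4]],[[2.15,-2.48,0],[0,0,-1.4]],[[2.15,-2.48,0],[0,0,-1.4]],[[2.15,-2.48,0],[0,0,-1.4]],[[2.15,-2.48,0],[0,0,-1.4]],[[2.15,-2.48,0],[0,0,-1.4]],[[2.15,-2.48,0],[0,0,-1.4]],[[2.15,-2.48,0],[0,0,-1.4]]])

```text
clock: 2.1
tool_pos: [0.6096, 0.1016, 0.2383]
eef_rot: [0.38, 0.925, -0.0, -0.0]
contact_force: [-0.5, 0.3, 0.6]
opening: 0.005
finger_force: 0.0
```

```bash
python3 - <<'E'
from h import *
c=r.calibration("wrist")
a,d=r.snapshot("wrist"); cv2.imwrite("pics/w1.png",cv2.convertScaleAbs(a[:,:,::-1],alpha=1.5))
v,u=np.mgrid[0:384:2,0:512:2]
P=np.array([pt(c,x,y,d=d[y,x]) if d[y,x]>0 else [0,0,0] for x,y in zip(u.ravel(),v.ravel())])
for n,lo,hi in(("fin",.18,.195),("grip",.145,.16)):
    m=(P[:,2]>lo)&(P[:,2]<hi)&(np.hypot(P[:,0]-.557,P[:,1]-.085)<(.08 if n=="fin" else .035)); q=P[m]; 
    if len(q):print(n,len(q),q.mean(0).round(4),q.min(0).round(3),q.max(0).round(3))
E
```

```text
fin 106 [0.5906 0.1238 0.1869] [0.581 0.113 0.18 ] [0.601 0.134 0.19 ]
grip 796 [0.5535 0.0868 0.1543] [0.522 0.05  0.147] [0.589 0.119 0.16 ]
```

View pics/w1.png

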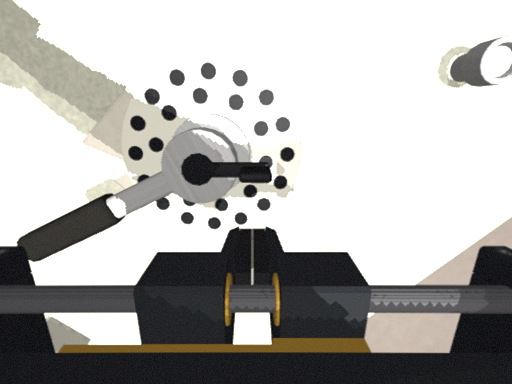

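The wrist view shows the fin at about (255,173), and the closed fingertips at (252,235) are beside its clockwise face. I'll lower to z = 0.172 and sweep around the axis.

Emit:
step_arm(increments=[[[0,0,-1.0],[0,0,0]],[[0,0,-1.0],[0,0,0]],[[0,0,-1.0],[0,0,0]],[[0,0,-1.0],[0,0,0]],[[0,0,-1.0],[0,0,0]],[[0,0,-0.6],[0,0,0]],[[0,0,-0.5],[0,0,0]],[[0,0,-0.4],[0,0,0]],[[0,0,0],[0,0,0]],[[0,0,0],[0,0,0]]])

```text
clock: 3.15
tool_pos: [0.6094, 0.1028, 0.174]
eef_rot: [0.38, 0.925, 0.0, 0.0]
contact_force: [-0.0, -0.0, -0.4]
opening: 0.004
finger_force: 0.0
```

Emit:
step_arm(increments=[[[-0.108,0.309,0],[0,0,3.4]],[[-0.126,0.302,0],[0,0,3.4]],[[-0.144,0.294,0],[0,0,3.4]],[[-0.161,0.285,0],[0,0,3.4]],[[-0.177,0.275,0],[0,0,3.4]],[[-0.193,0.264,0],[0,0,3.4]],[[-0.209,0.252,0],[0,0,3.4]],[[-0.223,0.24,0],[0,0,3.4]],[[-0.237,0.226,0],[0,0,3.4]],[[-0.25,0.211,0],[0,0,3.4]]])

```text
clock: 4.15
tool_pos: [0.5918, 0.1293, 0.1743]
eef_rot: [0.092, 0.996, 0.0, 0.001]
contact_force: [1.5, 0.5, -1.6]
opening: 0.006
finger_force: 0.5
```

Emit:
step_arm(increments=[[[-0.262,0.196,0],[0,0,3.4]],[[-0.273,0.18,0],[0,0,3.4]],[[-0.284,0.164,0],[0,0,3.4]],[[-0.293,0.147,0],[0,0,3.4]],[[-0.301,0.129,0],[0,0,3.4]],[[-0.308,0.111,0],[0,0,3.4]],[[-0.314,0.092,0],[0,0,3.4]],[[-0.319,0.074,0],[0,0,3.4]],[[-0.323,0.055,0],[0,0,3.4]],[[-0.326,0.035,0],[0,0,3.4]]])

```text
clock: 5.15
tool_pos: [0.5643, 0.1418, 0.1747]
eef_rot: [-0.203, 0.979, 0.0, 0.004]
contact_force: [11.1, 1.7, -5.0]
opening: 0.0
finger_force: 5.0
```

The force has risen to 11 N, so the lever has probably reached its stop. I'll check with the wrist camera.

```bash
cat > m.py <<'E'
from h import *
def ang(name,fn):
    c=r.calibration("wrist"); s=r.get_state()
    a,d=r.snapshot("wrist"); cv2.imwrite(f"pics/{fn}.png",cv2.convertScaleAbs(a[:,:,::-1],alpha=1.5))
    v,u=np.mgrid[0:384:2,0:512:2]; g=a.max(2)[0:384:2,0:512:2].ravel()
    P=np.array([pt(c,x,y,d=d[y,x]) if d[y,x]>0 else [0,0,0] for x,y in zip(u.ravel(),v.ravel())])
    rel=P[:,:2]-[.557,.0855]; rr=np.hypot(*rel.T)
    tool=np.hypot(P[:,0]-s["tool_pos"][0],P[:,1]-s["tool_pos"][1])<.012
    for n,m in(("fin",(P[:,2]>.182)&(P[:,2]<.192)&(rr<.068)&(rr>.03)&(g<60)&~tool),("grip",(P[:,2]>.12)&(P[:,2]<.16)&(rr>.09)&(rr<.21)&(g<60))):
        q=rel[m]
        if len(q): print(n,len(q),np.degrees(np.arctan2(*q.mean(0)[::-1])).round(1),np.hypot(*q.mean(0)).round(4),(q.mean(0)+[.557,.0855]).round(4))
    print(s["tool_pos"].round(4),np.round(s["contact_force"],1),s["clock"])
E
python3 -c "
from m import *
ang('wrist','w2')"
```

```text
fin 230 100.4 0.0518 [0.5477 0.1365]
grip 886 -109.4 0.1092 [ 0.5207 -0.0175]
[0.5643 0.1418 0.1747] [11.1  1.7 -5. ] 5.15
```

View pics/w2.png

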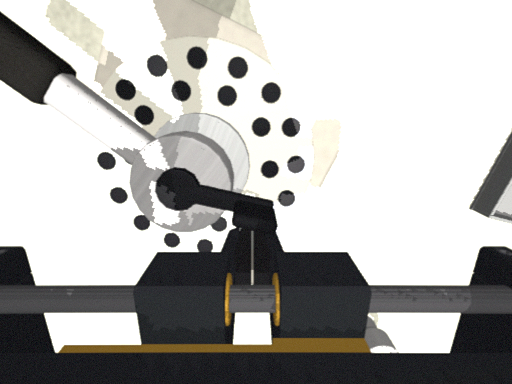

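The lever now points to about 97–100° and the handle has stayed at −109°, so the lever is at its loosening stop. I'll back off, lift, and go to the clockwise side of the handle.

Emit:
step_arm(increments=[[[0.5,0,0],[0,0,0]],[[0.5,0,0],[0,0,0]],[[0.5,0,0],[0,0,0]],[[0,0,0.5],[0,0,0]],[[0,0,1.0],[0,0,0]],[[0,0,1.0],[0,0,0]],[[0,0,1.0],[0,0,0]],[[0,0,1.0],[0,0,0]],[[0,0,1.0],[0,0,0]],[[0,0,1.0],[0,0,0]]])

```text
clock: 6.2
tool_pos: [0.5759, 0.1412, 0.2398]
eef_rot: [-0.202, 0.979, 0.0, 0.0]
contact_force: [-0.1, 0.7, 0.0]
opening: 0.004
finger_force: 0.0
```

Emit:
step_arm(increments=[[[-1.1,-1.88,0],[0,0,-4.3]],[[-1.1,-1.88,0],[0,0,-4.3]],[[-1.1,-1.88,0],[0,0,-4.3]],[[-1.1,-1.88,0],[0,0,-4.3]],[[-1.1,-1.88,0],[0,0,-4.3]],[[-1.1,-1.88,0],[0,0,-4.3]],[[-1.1,-1.88,0],[0,0,-4.3]],[[-1.1,-1.88,0],[0,0,-4.3]],[[-1.1,-1.88,0],[0,0,-4.3]],[[-1.1,-1.88,0],[0,0,-4.3]]])

```text
clock: 7.2
tool_pos: [0.4654, -0.0478, 0.2391]
eef_rot: [0.173, 0.985, 0.0, 0.0]
contact_force: [0.4, -0.3, 0.6]
opening: 0.008
finger_force: 0.0
```

```bash
python3 -c "
from m import *
ang('wrist','w3')
s=r.get_state();print(np.round(s['q'],2),s['eef_rot'].round(3))
c=r.calibration('top');a,d=r.snapshot('top');cv2.imwrite('pics/t3.png',cv2.resize(cv2.convertScaleAbs(a[140:235,190:310,::-1],alpha=1.6),None,fx=5,fy=5))"
```

```text
fin 103 103.1 0.0506 [0.5455 0.1348]
grip 390 -110.1 0.1341 [ 0.5109 -0.0404]
[ 0.4654 -0.0478  0.2391] [ 0.4 -0.3  0.6] 7.2
[ 0.21  0.5  -0.29  2.02  0.23  0.66  0.97] [ 0.177  0.984 -0.002 -0.001]
```

View pics/w3.png

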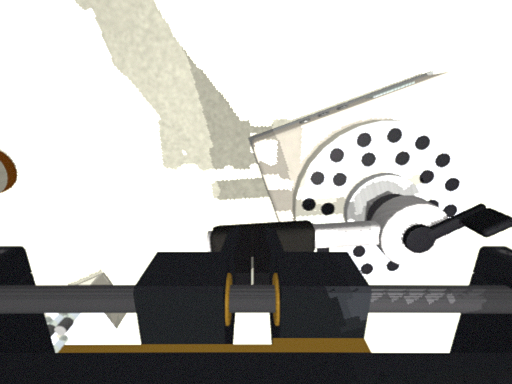

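The wrist view shows the tips just clockwise of the grip (262,238), with about 17 mm clearance. I'll lower and start the swing.

Emit:
step_arm(increments=[[[0,0,-1.5],[0,0,0]],[[0,0,-1.5],[0,0,0]],[[0,0,-1.5],[0,0,0]],[[0,0,-1.5],[0,0,0]],[[0,0,-1.5],[0,0,0]],[[0,0,-1.2],[0,0,0]],[[0,0,-1.0],[0,0,0]],[[0,0,-1.0],[0,0,0]],[[0,0,-1.0],[0,0,0]],[[0,0,0],[0,0,0]]])

```text
clock: 8.3
tool_pos: [0.4654, -0.0466, 0.1207]
eef_rot: [0.171, 0.985, -0.0, -0.001]
contact_force: [-0.6, 0.1, -0.3]
opening: 0.004
finger_force: 0.0
```

Emit:
step_arm(increments=[[[0.71,-0.461,0],[0,0,3]],[[0.733,-0.423,0],[0,0,3]],[[0.755,-0.385,0],[0,0,3]],[[0.774,-0.344,0],[0,0,3]],[[0.791,-0.303,0],[0,0,3]],[[0.805,-0.262,0],[0,0,3]],[[0.818,-0.219,0],[0,0,3]],[[0.828,-0.176,0],[0,0,3]],[[0.836,-0.132,0],[0,0,3]],[[0.842,-0.088,0],[0,0,3]]])

```text
clock: 9.3
tool_pos: [0.5415, -0.0747, 0.1217]
eef_rot: [-0.091, 0.996, -0.0, -0.003]
contact_force: [-6.2, 2.2, 4.4]
opening: 0.005
finger_force: 3.4
```

Emit:
step_arm(increments=[[[0.846,-0.044,0],[0,0,3]],[[0.847,0,0],[0,0,3]],[[0.846,0.044,0],[0,0,3]],[[0.842,0.088,0],[0,0,3]],[[0.836,0.132,0],[0,0,3]],[[0.828,0.176,0],[0,0,3]],[[0.818,0.219,0],[0,0,3]],[[0.805,0.262,0],[0,0,3]],[[0.791,0.303,0],[0,0,3]],[[0.774,0.344,0],[0,0,3]]])

```text
clock: 10.3
tool_pos: [0.6241, -0.0611, 0.1215]
eef_rot: [-0.345, 0.938, -0.0, -0.004]
contact_force: [-8.0, -2.0, 4.5]
opening: 0.005
finger_force: 3.3
```

Emit:
step_arm(increments=[[[0.755,0.385,0],[0,0,3]],[[0.733,0.423,0],[0,0,3]],[[0.71,0.461,0],[0,0,3]],[[0.685,0.498,0],[0,0,3]],[[0.658,0.533,0],[0,0,3]],[[0.629,0.567,0],[0,0,3]],[[0.599,0.599,0],[0,0,3]],[[0,0,0],[0,0,0]],[[0,0,0],[0,0,0]],[[0,0,0],[0,0,0]]])

```text
clock: 11.3
tool_pos: [0.6737, -0.0261, 0.1214]
eef_rot: [-0.509, 0.86, -0.0, -0.001]
contact_force: [-4.9, -3.5, 0.9]
opening: 0.003
finger_force: 2.6
```

```bash
python3 -c "
from m import *
ang('wrist','w4')
s=r.get_state();print(np.round(s['q'],2),s['eef_rot'].round(3))"
```

```text
grip 578 -42.9 0.16 [ 0.6741 -0.0235]
[ 0.6737 -0.0261  0.1214] [-4.9 -3.5  0.9] 11.3
[ 0.29  0.96 -0.65  1.48  0.67  0.93  2.08] [-0.51   0.86  -0.    -0.001]
```

View pics/w4.png

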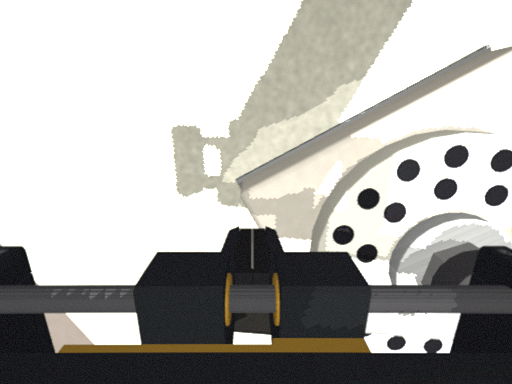

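The wrist view doesn't show the handle, which may be hidden behind the gripper. I'll check from above.

```bash
python3 -c "
from h import *
c=r.calibration('wrist');print(-np.array(c['R']).T@np.array(c['t']))
o=[]
for n,w in(('top',(150,240,180,340)),('scene',(150,290,190,340))):
    a,d=r.snapshot(n);o.append(cv2.resize(cv2.convertScaleAbs(a[w[0]:w[1],w[2]:w[3],::-1],alpha=1.6),(500,290)))
cv2.imwrite('pics/t4.png',np.vstack(o))"
```

```text
[ 0.63554108 -0.09420437  0.26807323]
```

View pics/t4.png

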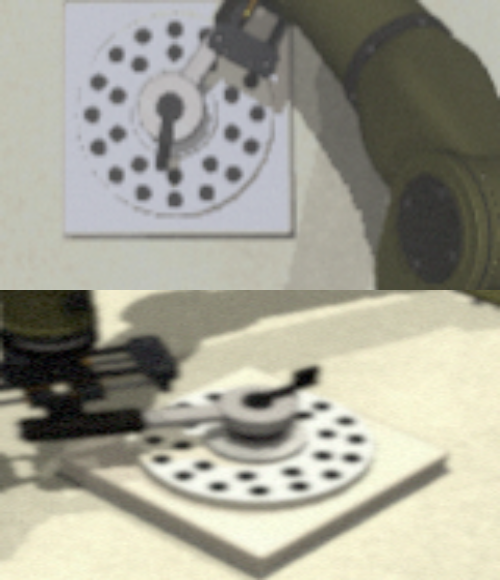

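The top crop shows the shank at about −40°, so the handle has swung about 1.2 rad. The lever is still turned anticlockwise of the line opposite the handle. The push force was about 8 N after the bite, which means the nut was turning. Now I'll back off and lift.

Emit:
step_arm(increments=[[[-0.5,-0.5,0],[0,0,0]],[[-0.6,-0.6,0],[0,0,0]],[[-0.6,-0.6,0],[0,0,0]],[[0,0,0.5],[0,0,0]],[[0,0,2],[0,0,0]],[[0,0,2],[0,0,0]],[[0,0,2],[0,0,0]],[[0,0,2],[0,0,0]],[[0,0,2],[0,0,0]],[[0,0,1],[0,0,0]]])

```text
clock: 12.45
tool_pos: [0.6589, -0.0411, 0.2392]
eef_rot: [-0.51, 0.86, -0.001, 0.002]
contact_force: [1.0, 0.7, 0.6]
opening: 0.006
finger_force: 0.0
```

Emit:
step_arm(increments=[[[-1.5,-1.5,0.5],[0,0,0]],[[-1.5,-1.5,0.5],[0,0,0]],[[-1.5,-1.5,0.5],[0,0,0]],[[-1.5,-1.5,0.5],[0,0,0]],[[-1,-1,0.5],[0,0,0]],[[-0.5,-0.5,0],[0,0,0]],[[0,0,0],[0,0,0]],[[0,0,0],[0,0,0]],[[0,0,0],[0,0,0]],[[0,0,0],[0,0,0]]])

```text
clock: 13.45
tool_pos: [0.5832, -0.1159, 0.2616]
eef_rot: [-0.511, 0.86, 0.0, 0.0]
contact_force: [0.0, -1.5, 0.3]
opening: 0.006
finger_force: 0.0
```

```bash
python3 -c "
from h import *
c=r.calibration('top');a,d=r.snapshot('top')
P=np.array([[pt(c,u,v,d=d[v,u]) if d[v,u]>0 else [0,0,0] for u in range(190,310)] for v in range(140,235)])
z=P[...,2];rel=P[...,:2]-[.557,.0855];rr=np.hypot(rel[...,0],rel[...,1])
for n,m in(('fin',(z>.17)&(z<.2)&(rr<.07)),('handle',(z>.12)&(z<.165)&(rr>.05)&(rr<.2))):
    q=rel[m].mean(0);print(n,m.sum(),np.degrees(np.arctan2(q[1],q[0])),np.hypot(*q))
cv2.imwrite('pics/t5.png',cv2.convertScaleAbs(a[:,:,::-1],alpha=1.6))"
```

```text
fin 27 171.55820662326693 0.048873164132096754
handle 330 -36.52782252055914 0.11217913474023605
```

View pics/t5.png

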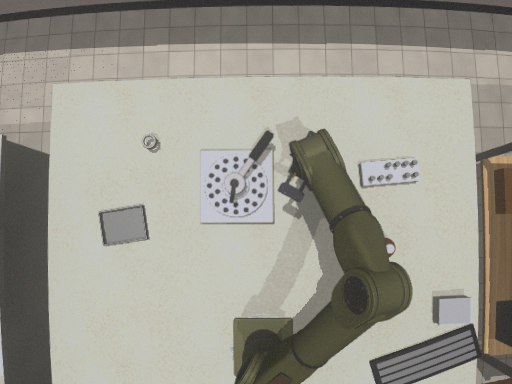

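The wrench is free: the handle swung about 1.27 rad, so the nut has turned at least 1.0 rad. The lever sits about 28° past opposite, which is the loosening stop. In the last picture the arm passes over the bottle (390,248), so I'll check that clearance and then hand in.

```bash
python3 -c "
from h import *
c=r.calibration('top');a,d=r.snapshot('top')
z=[pt(c,u,v,d=d[v,u])[2] for u,v in((365,240),(375,255),(378,248))];print(z,pt(c,390,248,d=d[248,390]))
d0=np.load('top0.npy');print(pt(c,390,248,d=d0[248,390]))
if min(z)>.28: print(r.finish_job())"
```

```text
[np.float64(0.7658057451675432), np.float64(0.7808044439250362), np.float64(0.7684233570437827)] [ 0.34535952 -0.40994772  0.13785618]
[ 0.34557062 -0.40893352  0.14148163]
the job is handed in; nothing more can be done
None
```

I flipped the lever to its loosening stop and swung the handle about 1.27 rad anticlockwise, so by estimate the nut turned at least 1.0 rad (0.785 needed); the arm is clear of the wrench, the things around it look undisturbed from above, and the job is handed in.

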